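Hold the ball at the start of the ramp

ROBOT

A 6-joint arm with a two-finger parallel gripper is mounted at the origin on the work surface. World frame = base frame: x ahead of the robot, y to its left, z up, the work surface at z = 0. Lengths are in m, angles in rad, forces in N, time in s.
With the tool pointing down it reaches from about 0.35 to 0.975 m from the base axis. Payload 4.9 kg.
Tool frame: the origin (TCP) lies on the front face of the gripper's body, between the roots of the fingers; the fingertips stand 73 mm ahead of it and the grasp point (between the pads) lies 54 mm ahead of it (manip.pinch_z is the distance from the TCP to the grasp point, in m); z points along the fingers, y is the direction in which the jaws open and shut (so a half turn about z gives the same grasp; the last joint's range is limited). The gripper opens to 85 mm and grips with 20 to 120 N. Pads are 22 mm wide; open, the fingers measure 114 mm over their backs; the gripper's body (76 mm by 85 mm) begins 54 mm behind the grasp point. The pads swing forward as they close: fully open they stand 13 mm farther back than shut.
Start: joints at [-1.33, 0.053, 1.613, -0, 1.476, -0.119], TCP at [0.22, -0.585, 0.304] pointing down, gripper open.
Joint ranges: [-3.01, 3.01], [-1.01, 2.22], [0.06, 2.58], [-1.02, 4.17], [0.09, 2.62], [-3.14, 3.14]. Speed limits (rad/s): [2.57, 2.57, 3.14, 3.14, 3.14, 3.14].

INTERFACE

Orientations are given as a unit quaternion [w, x, y, z].
In Python, from bench import manip gives the robot as it stands. The module is installed in compiled form; this text tells all that it offers.
- The arm moves only by the shell command python3 -m pendant 'ROWS' [FORCE]. ROWS is JSON, a list of rows, each a list of 3 entries, a list of its own where there are three numbers: the shift along the tool's x, y, z in cm, then the turn about the tool's z in rad, then the opening, from 0 (shut) to 1 (fully open). A call has 1 to 12 rows; each row shifts and turns the commanded pose from where the row before left it, along the tool's axes as they then stand; what a row does not reach is not made up. A row lasts 1/10 s, in which the tool goes at most 50 mm and 8.59 degrees, less where a joint would pass 70% of its speed; a pose out of reach is approached as far as the arm can. A call is refused whole if a number of a shift passes 5 or a number of a turn 0.15, either way. A call with a gripper value outside its range is refused whole. The fingers move at their own pace and stop on an object; FORCE is the grip in N (left out, the last holds). Time passes only in rows, so rows that do not move let the fingers close. It gives the time, the measured TCP pose, the force and the opening at its end, in the units of the state.
- manip.get_state(): the state, without advancing time (a new reading comes with each control period).
- manip.read_camera(name): name is "side" or "top" or "wrist"; returns the picture (420x560x3 uint8, red, green, blue); there is no depth.
- manip.camera_model(name): a dict with "fx", "fy", "cx", "cy" (pixels), "R" (3x3) and "t" (3): a world point X has camera coordinates R X + t; the wrist camera has in their place "hand_eye" (4x4, takes a point from camera to tool coordinates, whose origin is the TCP and whose axes are the flange's). Camera axes: x right, y down, z forward; pixel columns grow to the right and rows downward; lengths in m; the calibration is good to about 2 mm. A picture is of the moment at which its call begins: read the wrist's pose just before it. camera_model takes no time and is no camera call.
- manip.sign_off(): hands the job in, once; it reports no verdict.
The state is a dict: "time": time; "q": joint angles; "dq": joint speeds; "effort": joint torques, N m; "ee_pos": TCP position; "tcp_rot": TCP orientation; "force": force on the tool from outside, world axes, zero at the start; "torque": the same for the moment, N m; "finger_gap": finger opening in m.
Only numpy, scipy, OpenCV 4.12 (cv2) and the standard library are available. Lean on these libraries where they do the work, as an engineer would, in place of code of your own. Each camera call takes 0.05 s, during which the arm holds its last target.

TASK

Make the rolling-ball ramp ready for a timed run: with the fingertips, push the steel ball up the sloped rail, from the rubber buffer at its foot to the sprung start plate at its top, until the ball has pushed the plate well in (beyond half of its travel), without ramming it. Finish while holding: keep the fingertips behind the ball, pressing it against the plate so that it cannot roll back. Only push it, never squeeze it or lift it out of the rail, and leave the other things on the bench where they stand.

Things in the scene. Friction and masses are not known exactly. Their poses are not given: they have to be found in the camera images.
- ramp: Inclined plane fixed on the bench: base board 520 x 110 mm, 19 mm high, with a straight aluminium V-channel sloping 7 degrees, 59 mm wide at the rims. Origin: middle of the board's underside. x: level, uphill along the rail; y: level, across; z: up. The ball's centre moves in the plane y = 0 on a line through x = -0.004, z = 0.084, rising 0.123 m per m of x; the rims lie 10 mm below that line.
- rail_foot (a point): Point on the line of the ball's centre over the uphill face of the rubber buffer at the rail's foot. Axes as the ramp's. The buffer runs 16 mm downhill from here, across the V, its top 10 mm below this point: the space above and behind it is free for a finger. Two small black light-gate boxes sit outside the flanks, 95 mm uphill, below the rims, reaching 47 mm out from the middle.
- ball_center (a point): Centre of the polished solid steel ball, 50 mm in diameter, about 0.5 kg. It starts at rest in the V-channel against the buffer, about 0.34 m from the start plate, and rolls or slides easily (it takes a push of 1 to 3 N); let go anywhere on the slope, it rolls back to the foot.
- plate_face (a point): Centre of the start plate's face: a round steel button, 28 mm across, on a stem out of the black switch housing (52 mm wide, top 32 mm above the ball's line) at the rail's top, facing downhill. It moves with the button, on the line of the ball's centre: the ball touches it when its centre is 25 mm away. x axis: uphill along the slope, the way it is pushed in; z: square to the slope, up.
- start_plate (a joint): How far the start plate is pushed in, m: 0 = out (as it starts), 0.012 = all the way in, where it stops hard. A spring pushes it back: about 1.5 N at the start of its travel, 7 N at the end.
- brass_cylinder: Loose solid brass cylinder standing upright on the bench beside the ramp, 40 mm in diameter, 50 mm high. Origin: centre of its underside. Leave it alone.
- tube_ring: Loose aluminium tube offcut standing on end on the bench, 60 mm outside diameter, 48 mm inside, 30 mm high. Origin: centre of its underside. Leave it alone.
- beaker: Loose small glass beaker standing on the bench, 54 mm in diameter, open, 68 mm high. Origin: centre of its underside. Leave it alone.
- dish: Loose clear plastic petri dish standing on the bench, 90 mm in diameter, 15 mm high. Origin: centre of its underside. Leave it alone.
- ball: The same steel ball as a body; its axes turn as it rolls and its origin lies on its surface, so use the centre point for its position.

How it is judged:
By the outcome, as a careful person would: the job done as asked, in the order asked, and still so for the second after the job is handed in, while the arm keeps its last pose, push and grip.
It also fails if it takes over 40 s, if anything falls off the work surface, if the arm or the gripper's body presses on something with over 40 N, if the wrist force passes 120 N, or if a joint passes its speed limit or range.

## Working session

There is one attempt and no reset: what is moved stays moved. The work goes in short steps, Python scripts to look and compute and a shell command to move; the robot and the scene stay as the last step left them, time stands still between calls to the robot, and variables do not carry over. Pictures are saved under pics/ and viewed, and the job is handed in when it is done.

```bash
mkdir -p pics
python3 - <<'E'
from bench import manip
import cv2
s=manip.get_state();print(s)
for n in("side","top","wrist"):
    im=manip.read_camera(n);cv2.imwrite(f"pics/{n}0.png",im[:,:,::-1]);print(n,manip.camera_model(n))
print(manip.pinch_z)
E
```

```text
{'time': 0.0, 'q': array([-1.32999950e+00,  5.33819664e-02,  1.61428921e+00, -1.40409458e-05,
        1.47598410e+00, -1.19007939e-01]), 'dq': array([ 0.00158489,  0.00088027,  0.00172865,  0.00022765,  0.00019664,
       -0.00106784]), 'effort': array([-2.99965352e-03, -3.93679476e+01, -3.70176888e+01, -4.23444826e-04,
        6.96271862e-03, -1.79514200e-05]), 'ee_pos': array([ 0.21993771, -0.58452296,  0.30265015]), 'tcp_rot': array([-1.02897554e-03,  9.83860521e-01,  1.78934100e-01, -6.97376888e-05]), 'force': array([-0.24212625,  0.33951536, -0.36373849]), 'torque': array([0.00497677, 0.01101302, 0.01425106]), 'finger_gap': 0.08547978248686029}
side {'fx': 487.42281627726675, 'fy': 487.42281627726675, 'cx': 273.3385031509087, 'cy': 214.99501096908023, 'R': array([[-0.97091139, -0.23935898,  0.00619372],
       [-0.14863046,  0.58220552, -0.7993408 ],
       [ 0.18772338, -0.77700966, -0.600846  ]]), 't': array([0.55600904, 0.16997368, 0.82633513])}
top {'fx': 500.4546799662764, 'fy': 500.4546799662764, 'cx': 273.64120685930374, 'cy': 208.21895943123133, 'R': array([[-0.01205985, -0.99959836, -0.02564521],
       [-0.9913626 ,  0.01530221, -0.13025373],
       [ 0.13059385,  0.02385286, -0.99114897]]), 't': array([0.04125629, 0.57409389, 1.09946569])}
wrist {'fx': 290.3293701171055, 'fy': 290.3293701171055, 'cx': 279.4361953774139, 'cy': 209.27610853413134, 'hand_eye': array([[ 5.96815407e-04, -9.63429974e-01, -2.67959567e-01,
         6.71127052e-02],
       [ 9.99999536e-01,  7.77696560e-04, -5.68895702e-04,
        -5.91171390e-05],
       [ 7.56482404e-04, -2.67959103e-01,  9.63429991e-01,
        -7.00887100e-02],
       [ 0.00000000e+00,  0.00000000e+00,  0.00000000e+00,
         1.00000000e+00]])}
0.0539
```

View pics/side0.png

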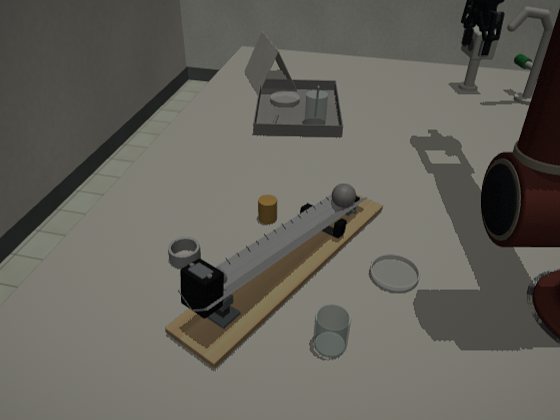

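View pics/top0.png

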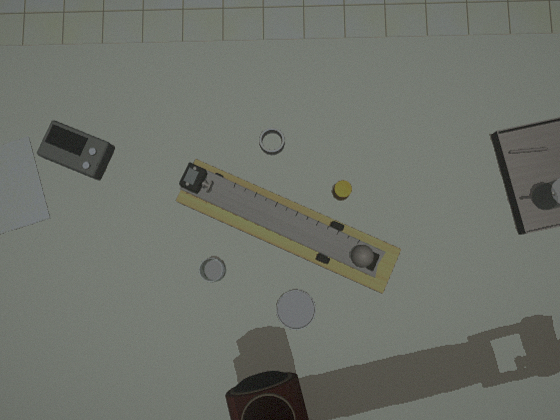

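View pics/wrist0.png

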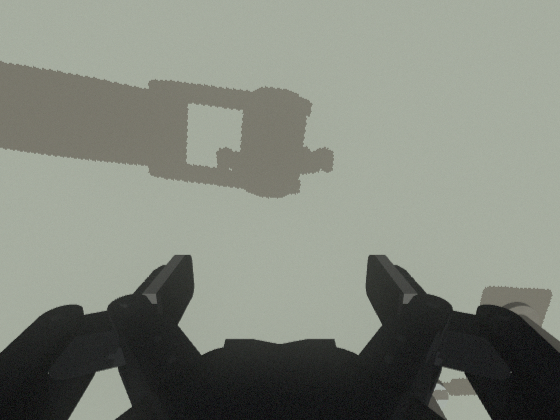

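Side view: the ball is at (344,196), the switch housing at (203,287). Top view: the ball is at (362,256), the housing at (193,178), and the board corners are near (195,159), (400,248), (384,293) and (177,202). I'll zoom in to refine these.

Run:
```python
import cv2
a=cv2.imread('pics/top0.png')[145:305,165:415]
a=cv2.convertScaleAbs(a,alpha=1.5)
cv2.imwrite('pics/top0z.png',cv2.resize(a,None,fx=3.2,fy=3.2,interpolation=cv2.INTER_CUBIC))
a=cv2.imread('pics/side0.png')[170:370,150:400]
a=cv2.convertScaleAbs(a,alpha=1.5)
cv2.imwrite('pics/side0z.png',cv2.resize(a,None,fx=3,fy=3,interpolation=cv2.INTER_CUBIC))
```

```text
(no output)
```

View pics/top0z.png

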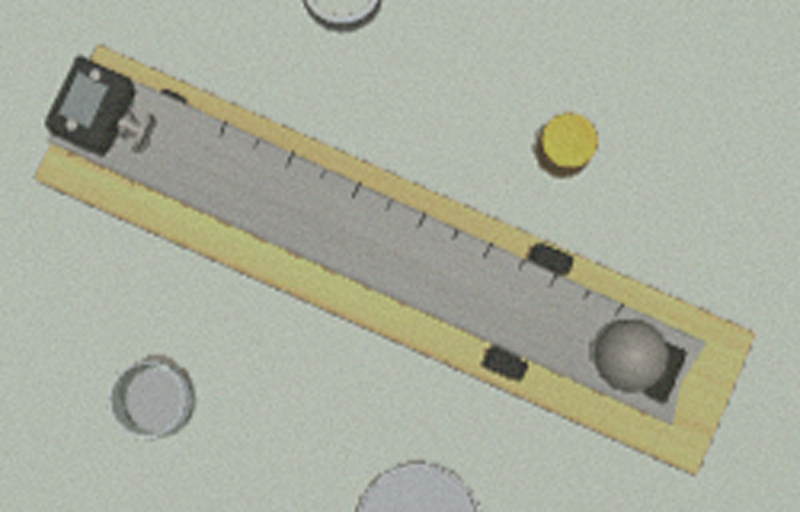

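View pics/side0z.png

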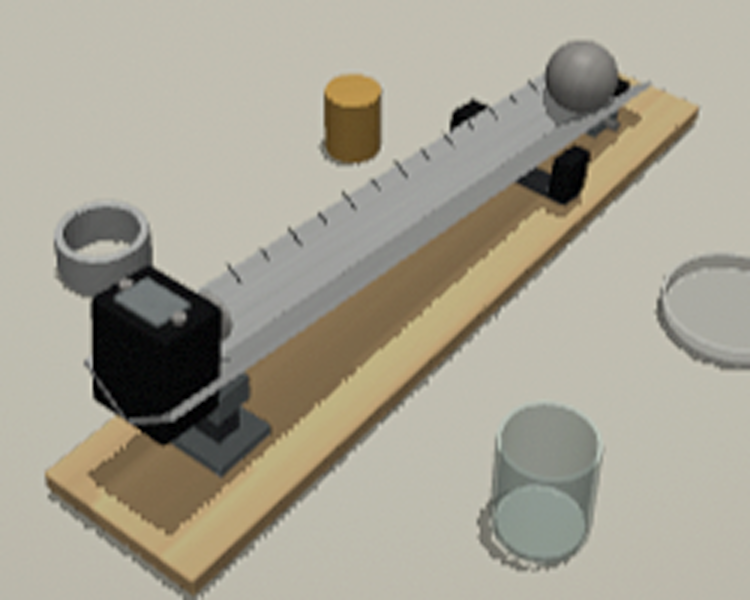

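```bash
cat > h.py <<'E'
import numpy as np
from bench import manip
from scipy.optimize import least_squares
def proj(n,X):
    m=manip.camera_model(n);c=np.atleast_2d(X)@m['R'].T+m['t']
    return np.c_[m['fx']*c[:,0]/c[:,2]+m['cx'],m['fy']*c[:,1]/c[:,2]+m['cy']]
def ray(n,uv,z):
    m=manip.camera_model(n);R=m['R'];o=-R.T@m['t'];d=R.T@np.array([(uv[0]-m['cx'])/m['fx'],(uv[1]-m['cy'])/m['fy'],1])
    return o+d*(z-o[2])/d[2]
def zt(p): return (np.array(p)+.5)/3.2-.5+[165,145]
def zs(p): return (np.array(p)+.5)/3-.5+[150,170]
E
python3 - <<'E'
from h import *
tc=zt([(97,44),(753,332),(698,474),(36,179)])
tl=np.array([(.26,-.055,.019),(-.26,-.055,.019),(-.26,.055,.019),(.26,.055,.019)])
# uphill left in the image=+y; right-of-uphill is +x world side(top of image) => y_ramp negative there
sc=zs([(698,108),(195,585),(47,478)])
sl=np.array([(-.26,.055,.019),(.26,.055,.019),(.26,-.055,.019)])
bt=zt((631,356));bs=zs((582,77))
def W(p,L):
    c,s=np.cos(p[2]),np.sin(p[2]);L=np.atleast_2d(L);return np.c_[p[0]+c*L[:,0]-s*L[:,1],p[1]+s*L[:,0]+c*L[:,1],L[:,2]]
def res(p,parts=False):
    b=W(p,(p[3],0,.084+.123*(p[3]+.004)))
    r=[proj('top',W(p,tl))-tc,proj('side',W(p,sl))-sc,proj('top',b)-bt,proj('side',b)-bs]
    return r if parts else np.concatenate(r).ravel()
for c in tc: print(ray('top',c,.019))
c=ray('top',bt,.06);print(c)
r=least_squares(res,[.5,0,1.1,-.2],loss='soft_l1');p=r.x;print(p,np.degrees(p[2]))
for x in res(p,True):print(x.round(2))
b=W(p,(p[3],0,.084+.123*(p[3]+.004)));print('ball',b)
d=np.array([np.cos(p[2]),np.sin(p[2])]);print('up',d)
np.save('p.npy',p)
# independent ball triangulation
A=least_squares(lambda X:np.r_[(proj('top',X)-bt).ravel(),(proj('side',X)-bs).ravel()],[.4,-.2,.06]);print('tri',A.x,A.fun)
s=manip.get_state();print(s['ee_pos'],s['q'])
for n,t,z in(('brass',(569,140),.05),('beaker',(153,397),.02),('dish',(417,517),.015),('ring',(342,-8),.03)):
    w=ray('top',zt(t),z);L=[(w[:2]-p[:2])@d,(w[:2]-p[:2])@[-d[1],d[0]]];print(n,w,L)
# plate
print('plate top pix',zt((148,132)),[ (x,proj('top',W(p,(x,0,.084+.123*(x+.004))))) for x in(.16,.17,.18,.19,.2)])
E
```

```text
[0.69812856 0.21746253 0.019     ]
[ 0.4805771  -0.25223118  0.019     ]
[ 0.38153974 -0.20936016  0.019     ]
[0.59853649 0.26117686 0.019     ]
[ 0.46334119 -0.15922336  0.06      ]
[ 0.53893692  0.00603171  1.14294182 -0.18119719] 65.48574249123072
[[-0.98  0.55]
 [ 0.49 -0.24]
 [-0.73  0.24]
 [-1.82  0.78]]
[[ 0.74 -1.27]
 [-0.04 -0.47]
 [-0.85 -1.32]]
[[-0.04 -0.22]]
[[-0.03 -0.41]]
ball [[ 0.46375464 -0.15883201  0.06220475]]
up [0.41491967 0.90985805]
tri [ 0.46347398 -0.15906073  0.06105994] [-0.00453725 -0.07724939  0.0714949   0.01046348]
[ 0.21992414 -0.5846281   0.30295378] [-1.33006319e+00  5.31921033e-02  1.61397810e+00 -7.93664684e-06
  1.47601242e+00 -1.18993064e-01]
brass [ 0.61565615 -0.12254934  0.05      ] [np.float64(-0.08515818277694946), np.float64(-0.1231544180700097)]
beaker [0.43999857 0.17501009 0.02      ] [np.float64(0.11269487444746427), np.float64(0.1601323073004546)]
dish [ 0.35364017 -0.01157589  0.015     ] [np.float64(-0.09290368115494856), np.float64(0.16128799345025335)]
ring [0.73098728 0.03660226 0.03      ] [np.float64(0.10750033675276889), np.float64(-0.1620542485591342)]
plate top pix [210.90625 185.90625] [(0.16, array([[217.85538726, 190.93977439]])), (0.17, array([[213.57311674, 189.01381176]])), (0.18, array([[209.28718968, 187.08620459]])), (0.19, array([[204.99760138, 185.15695076]])), (0.2, array([[200.70434715, 183.22604817]]))]
```

Camera fits agree (ball centre z about 0.062, board 0.515 m against 0.52, residuals about 1 px). Plan: turn the tool's x uphill, shut the fingers, and come down behind the ball with the tips about 5 mm below its centre.

```bash
python3 -m pendant '[[[0,0,0],-0.15,0],[[0,0,0],-0.15,0],[[0,0,0],-0.15,0],[[0,0,0],-0.15,0],[[0,0,0],-0.15,0],[[0,0,0],-0.033,0],[[0,0,0],0,0],[[0,0,0],0,0]]' 20
cat >> h.py <<'E'
from scipy.spatial.transform import Rotation as Ro
def rep():
    s=manip.get_state();p=np.load('p.npy');R=Ro.from_quat(s['tcp_rot'],scalar_first=True).as_matrix()
    d=np.array([np.cos(p[2]),np.sin(p[2])]);e=s['ee_pos'][:2]-p[:2];x=e@d
    yaw=np.degrees(np.arctan2(R[1,0],R[0,0]))
    print('t',round(s['time'],2),'ramp x %.4f y %.4f z %.4f'%(x,e@[-d[1],d[0]],s['ee_pos'][2]),'yaw %.2f tgt %.2f'%(yaw,np.degrees(p[2])),'tilt',R[:,2].round(3),'gap',round(s['finger_gap'],4))
    lz=.084+.123*(x+.004);print('line z at TCP x %.4f tip z-line %.4f'%(lz,s['ee_pos'][2]-.073-lz),'F along %.2f lat %.2f z %.2f'%(s['force'][:2]@d,s['force'][:2]@[-d[1],d[0]],s['force'][2]))
    return s,R
E
python3 - <<'E'
from h import *
s,R=rep()
p=np.load('p.npy');d=np.array([np.cos(p[2]),np.sin(p[2])])
b=np.array([.4637,-.159]);t=b-.055*d
D=R.T@np.r_[t-s['ee_pos'][:2],.25-s['ee_pos'][2]];print('shift cm',D*100)
E
```

```text
time: 0.95
ee_pos: [0.22, -0.5848, 0.3035]
tcp_rot: [-0.0, 0.841, 0.54, 0.0]
force: [-0.3, -0.0, 0.0]
finger_gap: -0.0
t 0.95 ramp x -0.6699 y 0.0450 z 0.3035 yaw 65.43 tgt 65.49 tilt [-0.     0.001 -1.   ] gap -0.0
line z at TCP x 0.0021 tip z-line 0.2285 F along -0.14 lat 0.22 z 0.01
shift cm [43.35776048  4.46191943  5.37250985]
```

```bash
python3 -m pendant '[[[3,0.37,0.4],0,0],[[4,0.37,0.4],0,0],[[4,0.37,0.4],0,0],[[4,0.37,0.4],0,0],[[4,0.37,0.4],0,0],[[4,0.37,0.4],0,0],[[4,0.37,0.5],0,0],[[4,0.37,0.5],0,0],[[4,0.37,0.5],0,0],[[4,0.37,0.5],0,0],[[3,0.37,0.5],0,0],[[1.4,0.4,0.5],0,0]]'
python3 -m pendant '[[[0,0,0],0,0],[[0,0,0],0,0]]'
python3 - <<'E'
from h import *
import cv2
s,R=rep()
p=np.load('p.npy');d=np.array([np.cos(p[2]),np.sin(p[2])])
b=np.array([.4637,-.159]);t=b-.055*d
D=R.T@np.r_[t-s['ee_pos'][:2],.0565+.073-s['ee_pos'][2]];print('shift cm',D*100)
for n in('side','wrist'):cv2.imwrite(f'pics/{n}1.png',cv2.convertScaleAbs(manip.read_camera(n)[:,:,::-1],alpha=1.4))
print('tip proj side',proj('side',s['ee_pos']+.073*R[:,2]),'tcp',proj('side',s['ee_pos']))
E
```

```text
time: 2.15
ee_pos: [0.4416, -0.2064, 0.2497]
tcp_rot: [-0.0, 0.841, 0.542, 0.0]
force: [-0.7, -0.1, -0.0]
finger_gap: -0.0005
time: 2.35
ee_pos: [0.4407, -0.2087, 0.2499]
tcp_rot: [-0.0, 0.841, 0.541, -0.0]
force: [-0.9, -0.3, -0.6]
finger_gap: 0.0001
t 2.35 ramp x -0.2361 y 0.0002 z 0.2499 yaw 65.49 tgt 65.49 tilt [-0. -0. -1.] gap 0.0001
line z at TCP x 0.0554 tip z-line 0.1215 F along -0.62 lat 0.68 z -0.59
shift cm [-0.01754367  0.03022184 12.04141021]
tip proj side [[363.85132358 134.94645866]] tcp [[368.38228841 100.25887638]]
```

View pics/side1.png

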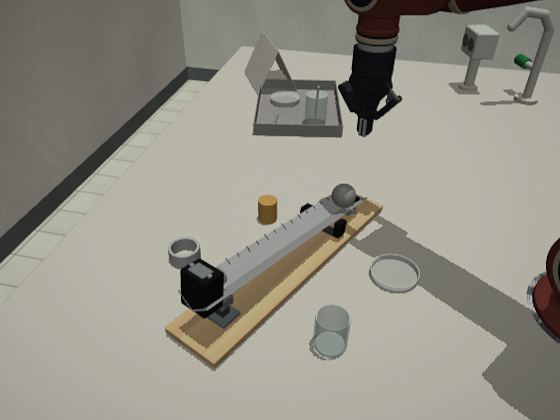

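View pics/wrist1.png

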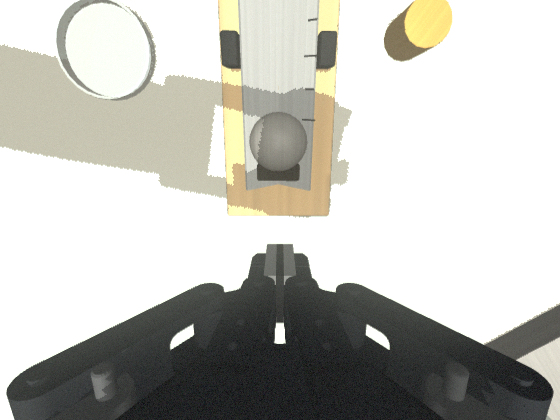

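The side view shows the shut fingertips ending at about (365,135), where the 73 mm length predicts (364,135). In the wrist view the ball (278,142) lines up with the finger seam (280). I'll descend now.

```bash
python3 -m pendant '[[[0,0,1],0,0],[[0,0,2],0,0],[[0,0,2],0,0],[[0,0,2],0,0],[[0,0,2],0,0],[[0,0,1],0,0],[[0,0,1],0,0],[[0,0,0.5],0,0],[[0,0,0.5],0,0],[[0,0,0],0,0],[[0,0,0],0,0]]'
python3 - <<'E'
from h import *
import cv2
s,R=rep()
for n in('side','wrist'):cv2.imwrite(f'pics/{n}2.png',cv2.convertScaleAbs(manip.read_camera(n)[:,:,::-1],alpha=1.4))
a=cv2.imread('pics/side2.png')[100:260,280:440];cv2.imwrite('pics/side2.png',cv2.resize(a,None,fx=3.6,fy=3.6,interpolation=cv2.INTER_CUBIC))
E
```

```text
time: 3.55
ee_pos: [0.4412, -0.2088, 0.1305]
tcp_rot: [0.0, 0.841, 0.541, 0.0]
force: [0.2, -0.1, 0.3]
finger_gap: 0.0
t 3.55 ramp x -0.2361 y -0.0002 z 0.1305 yaw 65.48 tgt 65.49 tilt [ 0.001 -0.001 -1.   ] gap 0.0
line z at TCP x 0.0555 tip z-line 0.0020 F along -0.03 lat -0.19 z 0.30
```

View pics/side2.png

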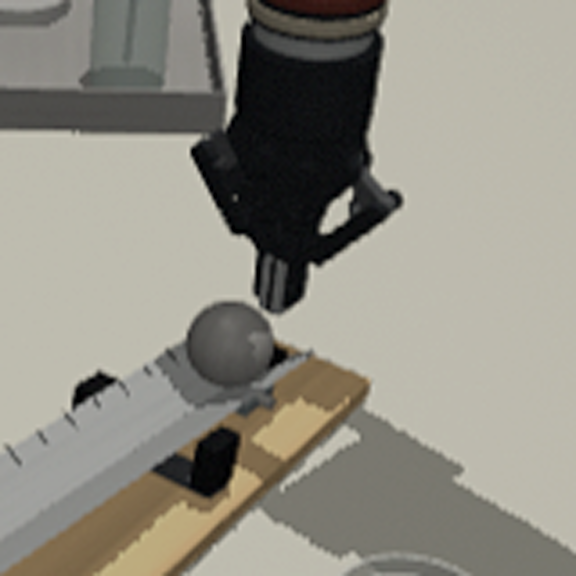

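View pics/wrist2.png

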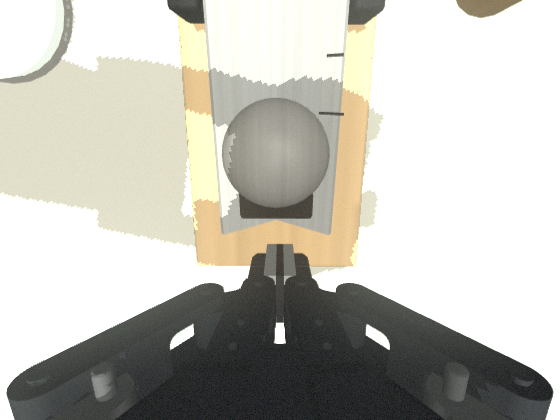

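The fingers are behind the ball and above the buffer. The wrist view puts the ball about 3–4 px (2 mm) left of the seam. I'll shift 1 mm, go 2.5 mm lower, and make gentle contact.

```bash
python3 -m pendant '[[[0,-0.1,0.25],0,0],[[0.5,0,0],0,0],[[0.5,0,0],0,0],[[0.3,0,0],0,0],[[0.3,0,0],0,0],[[0.2,0,0],0,0],[[0.2,0,0],0,0],[[0.2,0,-0.02],0,0],[[0.3,0,-0.03],0,0],[[0.3,0,-0.04],0,0],[[0.3,0,-0.04],0,0],[[0.3,0,-0.04],0,0]]'
python3 - <<'E'
from h import *
import cv2
s,R=rep()
for n in('side','wrist'):cv2.imwrite(f'pics/{n}3.png',cv2.convertScaleAbs(manip.read_camera(n)[:,:,::-1],alpha=1.4))
a=cv2.imread('pics/side3.png')[100:260,260:420];cv2.imwrite('pics/side3.png',cv2.resize(a,None,fx=3.6,fy=3.6,interpolation=cv2.INTER_CUBIC))
E
```

```text
time: 4.85
ee_pos: [0.4542, -0.1772, 0.1292]
tcp_rot: [0.0, 0.841, 0.541, -0.0]
force: [-1.1, -1.2, 1.1]
finger_gap: 0.0003
t 4.85 ramp x -0.2019 y 0.0011 z 0.1292 yaw 65.48 tgt 65.49 tilt [ 0. -0. -1.] gap 0.0003
line z at TCP x 0.0597 tip z-line -0.0034 F along -1.53 lat 0.46 z 1.15
```

View pics/side3.png

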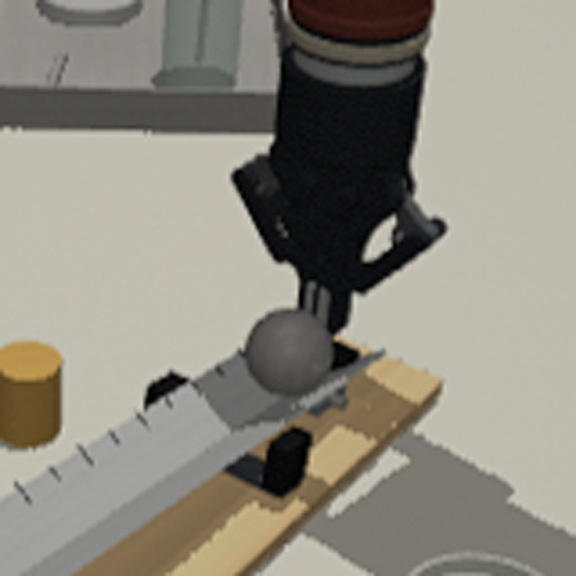

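View pics/wrist3.png

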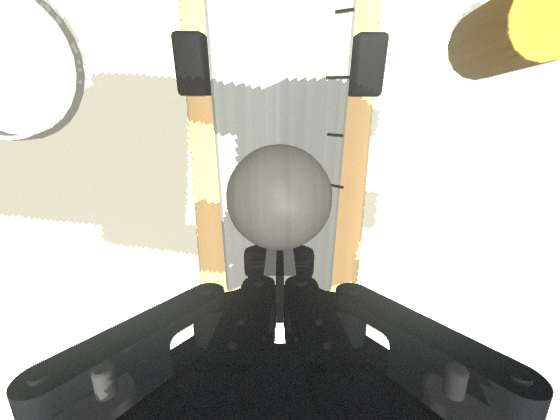

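The ball is touching and centred on the finger seam (279), with the push at about 1.5 N. I'll continue up the slope steadily.

```bash
python3 -m pendant '[[[0.4,0,-0.05],0,0],[[0.5,0,-0.06],0,0],[[0.5,0,-0.06],0,0],[[0.6,0,-0.075],0,0],[[0.6,0,-0.075],0,0],[[0.6,0,-0.075],0,0],[[0.6,0,-0.075],0,0],[[0.6,0,-0.075],0,0],[[0.6,0,-0.075],0,0],[[0.6,0,-0.075],0,0],[[0.6,0,-0.075],0,0],[[0.6,0,-0.075],0,0]]'
python3 - <<'E'
from h import *
import cv2
s,R=rep()
for n in('wrist',):cv2.imwrite(f'pics/{n}4.png',cv2.convertScaleAbs(manip.read_camera(n)[:,:,::-1],alpha=1.4))
E
```

```text
time: 6.15
ee_pos: [0.4825, -0.115, 0.1376]
tcp_rot: [-0.0, 0.841, 0.541, -0.0]
force: [-1.2, -2.6, 0.8]
finger_gap: -0.0
t 6.15 ramp x -0.1335 y 0.0012 z 0.1376 yaw 65.48 tgt 65.49 tilt [-0.  0. -1.] gap -0.0
line z at TCP x 0.0681 tip z-line -0.0035 F along -2.82 lat 0.00 z 0.82
```

View pics/wrist4.png

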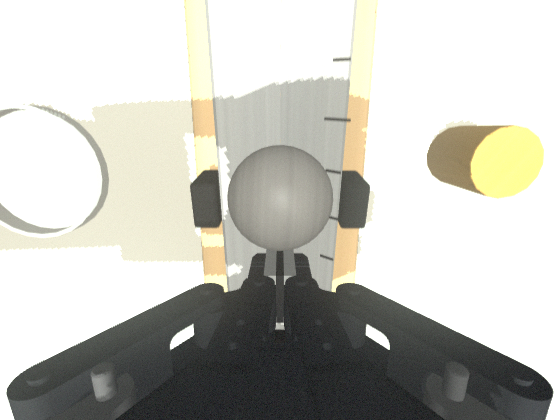

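The ball stays centred against the fingers (280,197), passing the gates. I'll keep going.

```bash
python3 -m pendant '[[[0.6,0,-0.074],0,0],[[0.6,0,-0.074],0,0],[[0.6,0,-0.074],0,0],[[0.6,0,-0.074],0,0],[[0.6,0,-0.074],0,0],[[0.6,0,-0.074],0,0],[[0.6,0,-0.074],0,0],[[0.6,0,-0.074],0,0],[[0.6,0,-0.074],0,0],[[0.6,0,-0.074],0,0],[[0.6,0,-0.074],0,0],[[0.6,0,-0.074],0,0]]'
python3 -m pendant '[[[0.6,0,-0.074],0,0],[[0.6,0,-0.074],0,0],[[0.6,0,-0.074],0,0],[[0.6,0,-0.074],0,0],[[0.6,0,-0.074],0,0],[[0.6,0,-0.074],0,0],[[0.6,0,-0.074],0,0],[[0.6,0,-0.074],0,0],[[0.5,0,-0.06],0,0],[[0.4,0,-0.05],0,0],[[0.4,0,-0.05],0,0],[[0.4,0,-0.05],0,0]]'
python3 - <<'E'
from h import *
import cv2
s,R=rep()
for n in('wrist','side'):cv2.imwrite(f'pics/{n}5.png',cv2.convertScaleAbs(manip.read_camera(n)[:,:,::-1],alpha=1.4))
a=cv2.imread('pics/side5.png')[130:330,140:390];cv2.imwrite('pics/side5.png',cv2.resize(a,None,fx=3,fy=3,interpolation=cv2.INTER_CUBIC))
E
```

```text
time: 7.4
ee_pos: [0.5123, -0.0495, 0.1465]
tcp_rot: [-0.0, 0.841, 0.541, -0.0]
force: [-0.6, -2.4, 1.0]
finger_gap: 0.0002
time: 8.6
ee_pos: [0.5392, 0.0094, 0.1544]
tcp_rot: [-0.0, 0.841, 0.541, -0.0]
force: [-0.2, -1.5, 1.6]
finger_gap: 0.0
t 8.6 ramp x 0.0032 y 0.0012 z 0.1544 yaw 65.47 tgt 65.49 tilt [-0. -0. -1.] gap 0.0
line z at TCP x 0.0849 tip z-line -0.0034 F along -1.43 lat -0.45 z 1.58
```

View pics/wrist5.png

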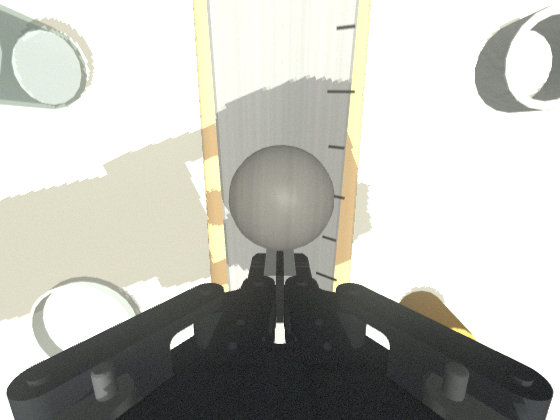

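View pics/side5.png

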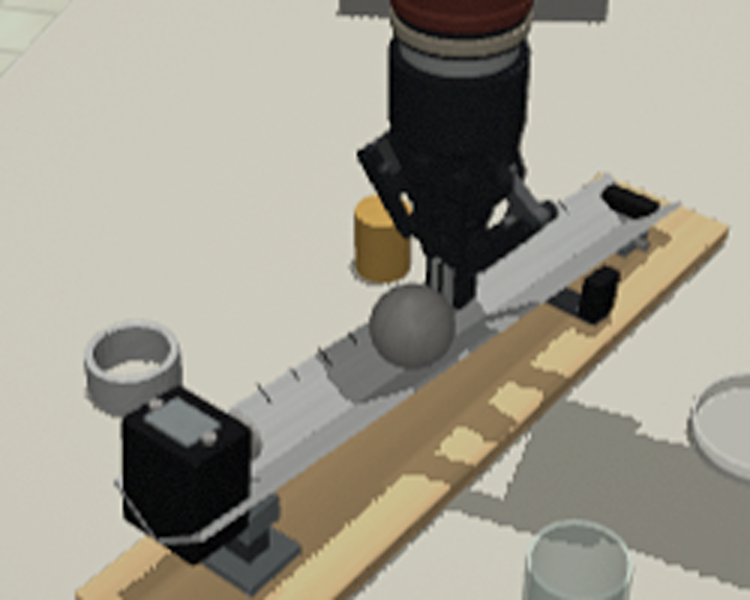

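```bash
python3 -m pendant '[[[0.5,0.01,-0.062],0,0],[[0.6,0.01,-0.074],0,0],[[0.6,0.01,-0.074],0,0],[[0.6,0.01,-0.074],0,0],[[0.6,0.01,-0.074],0,0],[[0.6,0.01,-0.074],0,0],[[0.6,0.01,-0.074],0,0],[[0.6,0.01,-0.074],0,0],[[0.5,0.01,-0.06],0,0],[[0.4,0.01,-0.05],0,0],[[0.3,0,-0.037],0,0],[[0.3,0,-0.037],0,0]]'
python3 - <<'E'
from h import *
import cv2
s,R=rep()
for n in('wrist','side','top'):cv2.imwrite(f'pics/{n}6.png',cv2.convertScaleAbs(manip.read_camera(n)[:,:,::-1],alpha=1.4))
a=cv2.imread('pics/side6.png')[200:330,150:312];cv2.imwrite('pics/side6.png',cv2.resize(a,None,fx=4.6,fy=4.6,interpolation=cv2.INTER_CUBIC))
# expected ball & plate pixel in wrist as function of ramp x
p=np.load('p.npy');d=np.array([np.cos(p[2]),np.sin(p[2])]);m=manip.camera_model('wrist');H=np.linalg.inv(m['hand_eye'])
for x in(.1,.11,.12,.16,.17,.18,.19):
    X=np.r_[p[:2]+d*x,.084+.123*(x+.004)];t=R.T@(X-s['ee_pos']);c=H[:3,:3]@t+H[:3,3];print(x,m['fx']*c[0]/c[2]+m['cx'],m['fy']*c[1]/c[2]+m['cy'],proj('side',X))
E
```

```text
time: 9.9
ee_pos: [0.5658, 0.0654, 0.1621]
tcp_rot: [0.0, 0.841, 0.541, -0.0]
force: [-1.7, -2.3, 1.4]
finger_gap: 0.0001
t 9.9 ramp x 0.0652 y 0.0001 z 0.1621 yaw 65.48 tgt 65.49 tilt [-0. -0. -1.] gap 0.0001
line z at TCP x 0.0925 tip z-line -0.0034 F along -2.84 lat 0.59 z 1.35
0.1 280.9028007444131 199.0411628200361 [[255.00380241 253.18527773]]
0.11 280.95219673384815 178.77466134714692 [[251.03980999 255.79076765]]
0.12 281.00449408319355 157.31777143234444 [[247.00506385 258.44276323]]
0.16 281.2484900996165 57.20953020118867 [[230.1192529  269.54162659]]
0.17 281.31998798778017 27.87492080566068 [[225.70062896 272.44594095]]
0.18 281.39658372236903 -3.5512655227731216 [[221.19867441 275.40502763]]
0.19 281.47884267890794 -37.30099465910777 [[216.61100952 278.42045081]]
```

View pics/wrist6.png

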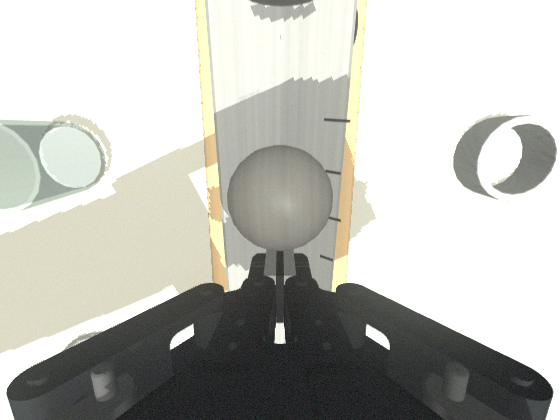

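View pics/side6.png

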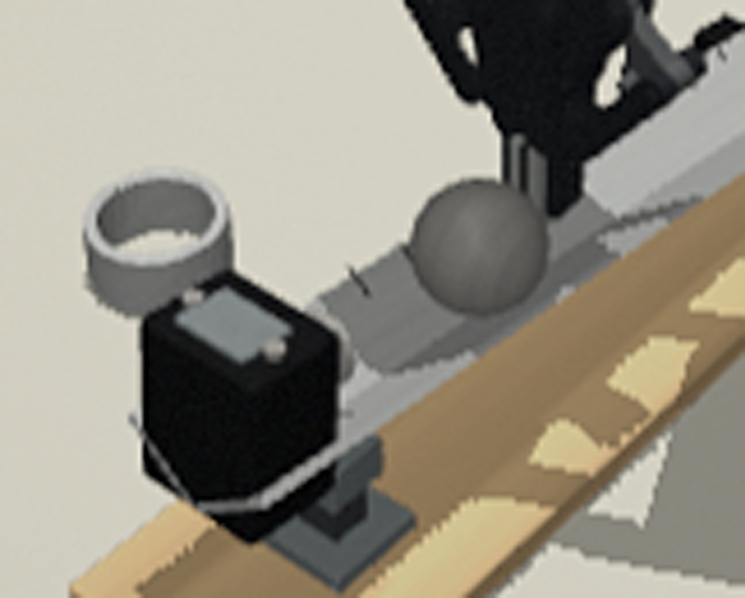

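The ball sits at (280,197) in the wrist view, x≈0.101 on the ramp, and the plate is just coming into view at the top, x≈0.175. I'll move 3 cm more and measure the gap.

```bash
python3 -m pendant '[[[0.3,0,-0.037],0,0],[[0.3,0,-0.037],0,0],[[0.3,0,-0.037],0,0],[[0.3,0,-0.037],0,0],[[0.3,0,-0.037],0,0],[[0.3,0,-0.037],0,0],[[0.3,0,-0.037],0,0],[[0.3,0,-0.037],0,0],[[0.3,0,-0.037],0,0],[[0.2,0,-0.025],0,0],[[0.2,0,-0.025],0,0]]'
python3 - <<'E'
from h import *
import cv2
s,R=rep()
for n in('wrist','side'):cv2.imwrite(f'pics/{n}7.png',cv2.convertScaleAbs(manip.read_camera(n)[:,:,::-1],alpha=1.6))
a=cv2.imread('pics/side7.png')[200:330,150:312];cv2.imwrite('pics/side7.png',cv2.resize(a,None,fx=4.6,fy=4.6,interpolation=cv2.INTER_CUBIC))
p=np.load('p.npy');d=np.array([np.cos(p[2]),np.sin(p[2])]);m=manip.camera_model('wrist');H=np.linalg.inv(m['hand_eye'])
for h in(0,.0139):
  for x in(.13,.135,.165,.17,.175,.18,.185,.19):
    X=np.r_[p[:2]+d*(x-.123*h),.084+.123*(x+.004)+h];t=R.T@(X-s['ee_pos']);c=H[:3,:3]@t+H[:3,3];print(h,x,m['fx']*c[0]/c[2]+m['cx'],m['fy']*c[1]/c[2]+m['cy'],proj('side',X))
E
```

```text
time: 11.15
ee_pos: [0.5787, 0.0936, 0.1659]
tcp_rot: [-0.0, 0.841, 0.541, -0.0]
force: [-0.3, -1.6, 1.2]
finger_gap: -0.0001
t 11.15 ramp x 0.0962 y 0.0001 z 0.1659 yaw 65.48 tgt 65.49 tilt [-0. -0. -1.] gap -0.0001
line z at TCP x 0.0963 tip z-line -0.0034 F along -1.60 lat -0.44 z 1.20
0 0.13 280.8644818585829 201.00672971019412 [[242.89765261 261.14252081]]
0 0.135 280.8889484126591 191.074484503488 [[240.81608135 262.51071539]]
0 0.165 281.05147409352105 125.09686829758198 [[227.92021198 270.98703272]]
0 0.17 281.08150865615556 112.90427918852106 [[225.70062896 272.44594095]]
0 0.175 281.11249154537785 100.32671505710636 [[223.46021465 273.91854137]]
0 0.18 281.144468396057 87.34565033920498 [[221.19867441 275.40502763]]
0 0.185 281.1774878188187 73.94135145703868 [[218.91570802 276.90559708]]
0 0.19 281.211601646616 60.092776722324516 [[216.61100952 278.42045081]]
0.0139 0.13 280.9763174566517 212.4586246849423 [[243.33426548 254.06982038]]
0.0139 0.135 281.00505254798 201.67312063257566 [[241.23501428 255.41865513]]
0.0139 0.165 281.1980454107635 129.2346766456405 [[228.22563006 263.77759258]]
0.0139 0.17 281.2341174148764 115.69531663134349 [[225.98581723 265.21674258]]
0.0139 0.175 281.27146322782704 101.67784188871272 [[223.72477704 266.66953183]]
0.0139 0.18 281.310151535282 87.15647176078117 [[221.44220629 268.13615514]]
0.0139 0.185 281.3502560514679 72.1035381577178 [[219.13779597 269.61681105]]
0.0139 0.19 281.39185598793426 56.489309609973276 [[216.81123114 271.11170194]]
```

View pics/wrist7.png

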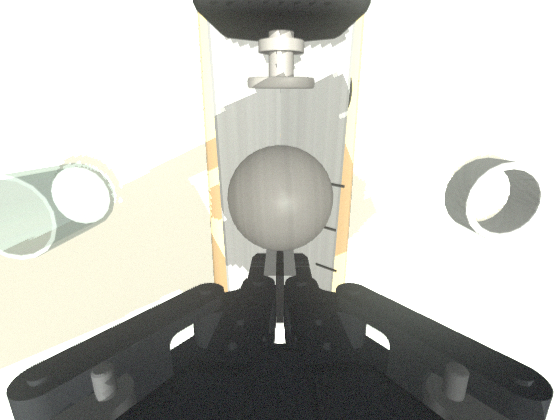

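View pics/side7.png

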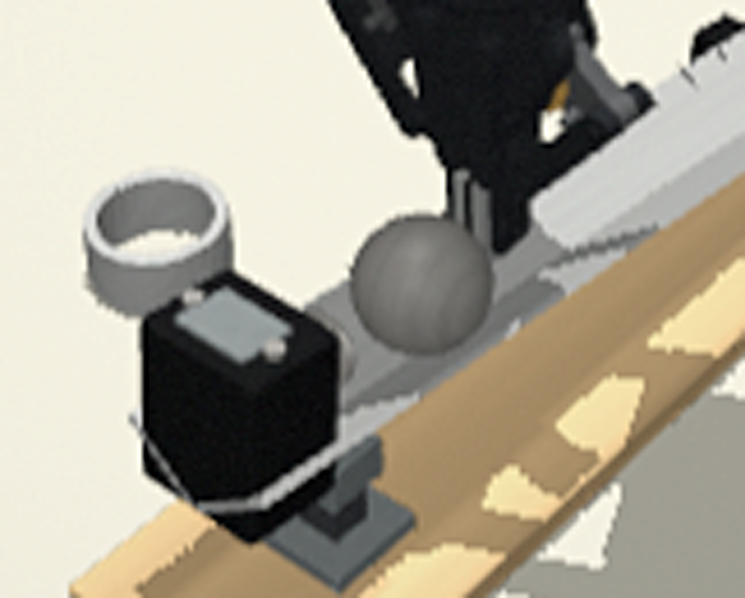

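The plate's face edge is at row ≈88 in the wrist view, so x≈0.180. The ball (280,197) is at x≈0.132, leaving a gap of about 23 mm. I'll close it slowly.

```bash
python3 -m pendant '[[[0.2,0,-0.025],0,0],[[0.2,0,-0.025],0,0],[[0.2,0,-0.025],0,0],[[0.2,0,-0.025],0,0],[[0.2,0,-0.025],0,0],[[0.2,0,-0.025],0,0],[[0.2,0,-0.025],0,0],[[0.2,0,-0.025],0,0],[[0.2,0,-0.025],0,0],[[0.1,0,-0.012],0,0],[[0.1,0,-0.012],0,0]]'
python3 - <<'E'
from h import *
rep()
E
python3 -m pendant '[[[0.1,0,-0.012],0,0],[[0.1,0,-0.012],0,0],[[0.1,0,-0.012],0,0],[[0.1,0,-0.012],0,0]]'
python3 - <<'E'
from h import *
import cv2
rep()
for n in('wrist',):cv2.imwrite(f'pics/{n}8.png',cv2.convertScaleAbs(manip.read_camera(n)[:,:,::-1],alpha=1.6))
E
```

```text
time: 12.35
ee_pos: [0.587, 0.1117, 0.1684]
tcp_rot: [-0.0, 0.841, 0.541, -0.0]
force: [-0.5, -1.8, 1.0]
finger_gap: 0.0003
t 12.35 ramp x 0.1161 y 0.0001 z 0.1684 yaw 65.48 tgt 65.49 tilt [-0. -0. -1.] gap 0.0003
line z at TCP x 0.0988 tip z-line -0.0034 F along -1.81 lat -0.28 z 0.98
time: 12.75
ee_pos: [0.5885, 0.115, 0.1689]
tcp_rot: [0.0, 0.841, 0.541, -0.0]
force: [-1.1, -2.8, 0.6]
finger_gap: 0.0002
t 12.75 ramp x 0.1197 y 0.0001 z 0.1689 yaw 65.48 tgt 65.49 tilt [-0.    -0.001 -1.   ] gap 0.0002
line z at TCP x 0.0992 tip z-line -0.0033 F along -2.97 lat -0.12 z 0.64
```

View pics/wrist8.png

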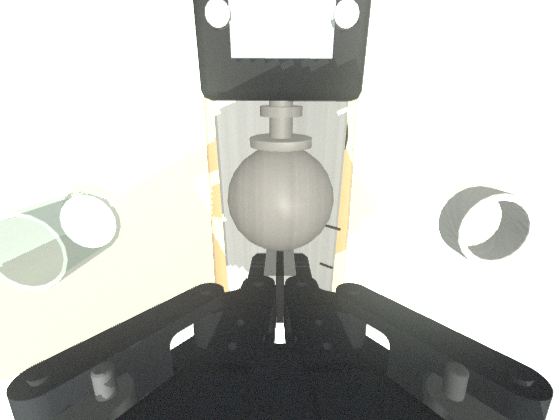

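```bash
python3 -m pendant '[[[0.1,0,-0.012],0,0],[[0.1,0,-0.012],0,0],[[0.1,0,-0.012],0,0]]'
python3 -c "from h import *;rep()"
python3 -m pendant '[[[0.1,0,-0.012],0,0],[[0.1,0,-0.012],0,0]]'
python3 -c "from h import *;rep()"
python3 -m pendant '[[[0.1,0,-0.012],0,0]]'
python3 - <<'E'
from h import *
import cv2
rep()
for n in('wrist',):cv2.imwrite(f'pics/{n}9.png',cv2.convertScaleAbs(manip.read_camera(n)[:,:,::-1],alpha=1.6))
E
```

```text
time: 13.1
ee_pos: [0.5897, 0.1176, 0.1692]
tcp_rot: [0.0, 0.841, 0.541, -0.001]
force: [-2.6, -6.2, 2.0]
finger_gap: -0.0001
t 13.1 ramp x 0.1226 y 0.0001 z 0.1692 yaw 65.48 tgt 65.49 tilt [-0.001 -0.001 -1.   ] gap -0.0001
line z at TCP x 0.0996 tip z-line -0.0034 F along -6.70 lat -0.17 z 1.98
time: 13.3
ee_pos: [0.5905, 0.1192, 0.1694]
tcp_rot: [0.0, 0.841, 0.541, -0.001]
force: [-3.2, -5.9, 2.0]
finger_gap: -0.0001
t 13.3 ramp x 0.1244 y 0.0001 z 0.1694 yaw 65.48 tgt 65.49 tilt [-0.001 -0.002 -1.   ] gap -0.0001
line z at TCP x 0.0998 tip z-line -0.0034 F along -6.64 lat 0.46 z 1.95
time: 13.4
ee_pos: [0.5908, 0.1201, 0.1695]
tcp_rot: [0.0, 0.841, 0.541, -0.001]
force: [-2.9, -6.2, 1.7]
finger_gap: 0.0
t 13.4 ramp x 0.1253 y 0.0001 z 0.1695 yaw 65.48 tgt 65.49 tilt [-0.001 -0.002 -1.   ] gap 0.0
line z at TCP x 0.0999 tip z-line -0.0034 F along -6.88 lat 0.10 z 1.70
```

View pics/wrist9.png

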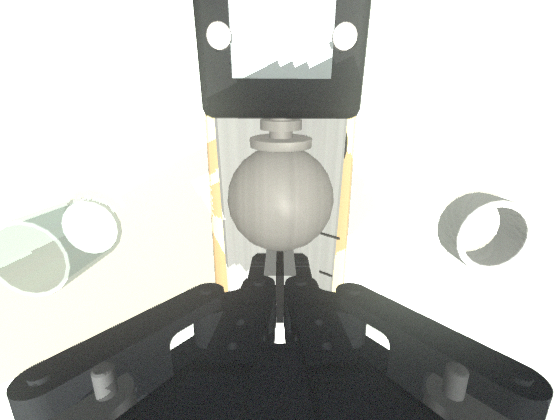

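The plate has begun to move in: the push stepped from about 3 N to 6.7 N near TCP x≈0.120, and the wrist view shows the plate–collar gap shrinking from 33 to 18 px. I'll continue in 1 mm rows.

```bash
python3 -m pendant '[[[0.1,0,-0.012],0,0],[[0.1,0,-0.012],0,0]]'
python3 -c "from h import *;rep()"
python3 -m pendant '[[[0.1,0,-0.012],0,0],[[0.05,0,-0.006],0,0]]'
python3 -c "from h import *;rep()"
python3 -m pendant '[[[0.0,0,0],0,0],[[0,0,0],0,0],[[0,0,0],0,0]]'
python3 - <<'E'
from h import *
import cv2
rep()
for n in('wrist','side'):cv2.imwrite(f'pics/{n}10.png',cv2.convertScaleAbs(manip.read_camera(n)[:,:,::-1],alpha=1.6))
E
```

```text
time: 13.65
ee_pos: [0.5916, 0.1216, 0.1697]
tcp_rot: [0.001, 0.841, 0.541, -0.001]
force: [-3.5, -7.6, 2.5]
finger_gap: 0.0
t 13.65 ramp x 0.1270 y 0.0000 z 0.1697 yaw 65.48 tgt 65.49 tilt [-0.002 -0.002 -1.   ] gap 0.0
line z at TCP x 0.1001 tip z-line -0.0034 F along -8.35 lat 0.08 z 2.53
time: 13.85
ee_pos: [0.5921, 0.1228, 0.1698]
tcp_rot: [0.001, 0.841, 0.541, -0.002]
force: [-2.9, -8.4, 2.2]
finger_gap: -0.0
t 13.85 ramp x 0.1283 y 0.0001 z 0.1698 yaw 65.48 tgt 65.49 tilt [-0.002 -0.003 -1.   ] gap -0.0
line z at TCP x 0.1003 tip z-line -0.0035 F along -8.85 lat -0.90 z 2.20
time: 14.15
ee_pos: [0.5922, 0.1229, 0.1698]
tcp_rot: [0.001, 0.841, 0.541, -0.001]
force: [-3.7, -7.7, 2.7]
finger_gap: 0.0001
t 14.15 ramp x 0.1284 y 0.0001 z 0.1698 yaw 65.47 tgt 65.49 tilt [-0.002 -0.002 -1.   ] gap 0.0001
line z at TCP x 0.1003 tip z-line -0.0035 F along -8.60 lat 0.18 z 2.72
```

View pics/wrist10.png

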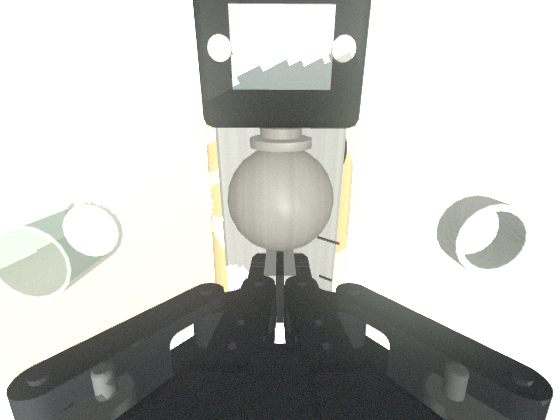

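In the wrist view the plate edge (row 142) now moves with the ball; before contact it was at row 140, a gap of about 0.8 mm. Travel is then about 7.9 mm of 12. I'll add another 1.5 mm slowly for margin, stopping short of the hard stop.

```bash
python3 -m pendant '[[[0.05,0,-0.006],0,0],[[0.05,0,-0.006],0,0],[[0.05,0,-0.006],0,0],[[0,0,0],0,0],[[0,0,0],0,0],[[0,0,0],0,0]]'
python3 -c "from h import *;rep()"
python3 -m pendant '[[[0,0,0],0,0],[[0,0,0],0,0],[[0,0,0],0,0],[[0,0,0],0,0],[[0,0,0],0,0],[[0,0,0],0,0],[[0,0,0],0,0],[[0,0,0],0,0]]'
python3 - <<'E'
from h import *
import cv2
rep()
for n in('wrist','side'):cv2.imwrite(f'pics/{n}11.png',cv2.convertScaleAbs(manip.read_camera(n)[:,:,::-1],alpha=1.6))
E
```

```text
time: 14.85
ee_pos: [0.5927, 0.124, 0.1699]
tcp_rot: [0.001, 0.841, 0.541, -0.002]
force: [-3.8, -7.6, 1.9]
finger_gap: -0.0002
t 14.85 ramp x 0.1297 y 0.0001 z 0.1699 yaw 65.47 tgt 65.49 tilt [-0.002 -0.003 -1.   ] gap -0.0002
line z at TCP x 0.1004 tip z-line -0.0035 F along -8.55 lat 0.32 z 1.88
time: 15.65
ee_pos: [0.5927, 0.124, 0.17]
tcp_rot: [0.001, 0.841, 0.541, -0.002]
force: [-3.3, -8.2, 2.5]
finger_gap: 0.0001
t 15.65 ramp x 0.1297 y 0.0000 z 0.1700 yaw 65.47 tgt 65.49 tilt [-0.002 -0.003 -1.   ] gap 0.0001
line z at TCP x 0.1004 tip z-line -0.0035 F along -8.86 lat -0.40 z 2.46
```

View pics/wrist11.png

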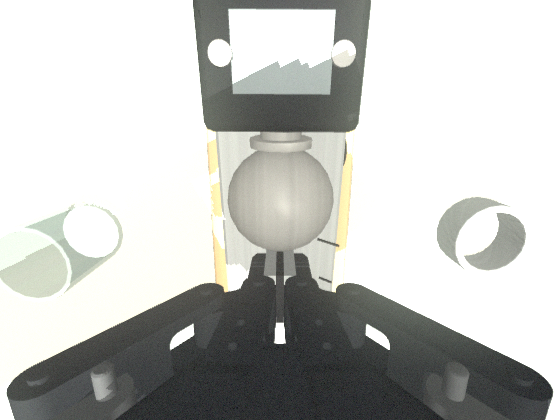

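View pics/side11.png

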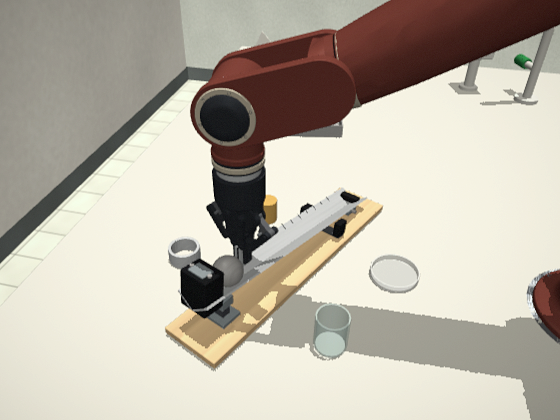

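The ball (280,197) is held against the plate and steady at about 8.7 N. The housing edge has advanced from row 99 to row 131, which gives about 9 mm of plate travel. The ring (184,252), beaker (331,330), dish (394,273) and brass cylinder are where they started. I'm handing in while holding.

```bash
python3 -c "
from bench import manip
print(manip.sign_off())"
```

```text
the job is handed in; nothing more can be done
None
```

I pushed the ball up the rail with the shut fingertips, from the buffer to the start plate, at 4–6 cm/s at most. I slowed to about 1 cm/s before it touched the plate. I handed in at about 15.7 s with the fingertips still pressing the ball against the plate.

**Last checks:**
- **Plate travel:** about 9 mm of 12, worked out from arm position and the wrist picture, so good to about ±1 mm. There was no force jump from the hard stop.
- **Holding:** the pose did not change for 0.8 s, and the push stayed at about 8.5–8.9 N.
- **Other things on the bench:** the brass cylinder, tube ring, beaker and dish looked unmoved in the last side picture.

**Disagreement:** the spring force alone would fit about 9–11 mm of travel, depending on the friction assumed. That is also beyond half and short of the stop.

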